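Flip the star lens plate with a lifter

TASK

Pick up the lifter, slide its blade under the overhanging near edge of the orange lens plate and tip the plate over the step of the turning jig, so that it ends flat on the green landing pad with its white star facing up. Then set the lifter down flat on its blue mat before letting go of it. Touch the plate only with the lifter, and leave the ceramic lamp base and the star shell where they stand.

Things in the scene. Friction and masses are not known exactly. Their poses are not given: they have to be found in the camera images.
- jig: Fixed two-level turning jig. Origin: on the counter, mid-width, under the step's upright face; +x is the way the plate is tipped, z up. Aluminium ledge: x -54 to 0 mm, y -65 to 65, top 18 mm above the counter. At x=0 a 5 mm step up to the green landing pad: x 0 to 100, y -75 to 75, top at 23 mm. Stop bar at x 100 to 106, top at 35. Below the plate's overhang (x under -54) is only counter.
- plate: Loose orange lens plate, 80 (x) x 110 (y) x 8 mm, about 80 g. Origin: centre of its star face, which starts downward; z points up at the start, down when turned over. The other face has two brass strips. Starts on the jig's ledge, axes nearly along the jig's, far edge 0 to 3 mm short of the step; near edge overhangs the ledge by 26 to 29 mm, 18 mm above the counter.
- plate_center (a point): Centre of the lens plate (half-way through its thickness), axes as plate.
- lifter: Loose lifter, about 200 g: flat steel blade 135 long (x) x 50 wide x 3 mm thick with an upright red grip near its rear. Origin: on the blade's underside below the grip's centre; +x points to the blade's front edge, 115 mm ahead of the origin; the rear edge is 20 mm behind; z up. Starts flat on the mat.
- lifter_grip (a point): Point to grasp the lifter: centre of the upper red grip, 40 mm above the blade's underside. The grip is 40 mm long (lifter x), 18 mm wide (lifter y; pinch it across this), and stands from 3 to 67 mm above the blade's underside. Axes as lifter.
- lifter_tip (a point): Middle of the blade's front edge, half-way through its 3 mm thickness.
- lifter_heel (a point): Middle of the blade's rear edge, half-way through its thickness.
- mat: Fixed blue mat for the lifter, 240 (x) x 120 (y) x 4 mm thick, top 4 mm above the counter. Origin: centre of its underside, on the counter.
- lamp_base: Bystander: loose white ceramic lamp base, 100 mm across, 62 mm tall. Origin: centre of its underside.
- shell: Bystander: loose frosted star-shaped nightlight shell, 130 mm across its points, 42 mm tall. Origin: centre of its underside.
- tester: Bystander, fixed: grey test block 90 x 90 x 40 mm with a brass bayonet socket and a glass bulb standing in it, 140 mm tall in all. Origin: centre of its underside.
Mind the look-alikes: they are no part of the job. Of the things that look like the lifter, the middle-sized one is meant.

How it is judged:
On the way, in this order (a step that is already met when the one before it is completed fails the run):
1. the lifter is held in the fingers, its grip carried more than 140 mm from the mat's centre (contact force between the fingers and lifter above 1 N and horizontal distance between lifter_grip and mat above 0.14 m), for 0.1 s.
2. the plate is tilted up between 30 and 100 degrees, carried by the lifter (angle between plate's own z axis and vertical between 0.52 and 1.75 rad and contact force between lifter and plate above 0.05 N), for 0.1 s.
3. the plate lies turned over, star up, flat on the landing pad (angle between plate's own z axis and vertical above 3.04 rad and x of plate_center in the frame of jig between 0.02 and 0.062 m and y of plate_center in the frame of jig between -0.03 and 0.03 m and height (world z) of plate_center below 0.031 m), for 0.2 s.
4. the lifter, still held, is down on the mat (within 7 mm) (x of lifter_tip in the frame of mat between -0.125 and 0.125 m and y of lifter_tip in the frame of mat between -0.05 and 0.05 m and x of lifter_heel in the frame of mat between -0.125 and 0.125 m and y of lifter_heel in the frame of mat between -0.05 and 0.05 m and height (world z) of each of lifter_tip, lifter_heel below 0.012 m and angle between lifter's own z axis and vertical below 0.1 rad and contact force between the fingers and lifter above 0.5 N), for 0.04 s.
At the end, for the whole second after the job is handed in: Plate at rest star up (within 6 degrees of level) on the landing pad, centre 20 to 62 mm past the step, within 30 mm of the mid-line; lifter flat, at rest, released on the mat, with its front and rear edge middles within 125 mm lengthwise and 50 mm sideways of the mat centre (all of step 3 and x of lifter_tip in the frame of mat between -0.125 and 0.125 m and y of lifter_tip in the frame of mat between -0.05 and 0.05 m and x of lifter_heel in the frame of mat between -0.125 and 0.125 m and y of lifter_heel in the frame of mat between -0.05 and 0.05 m and height (world z) of each of lifter_tip, lifter_heel below 0.012 m and angle between lifter's own z axis and vertical below 0.1 rad and linear speed of each of plate, lifter below 0.02 m/s and contact force between the fingers and lifter below 0.05 N); the robot touches nothing.
It fails at once if the gripper or arm touches the lens plate (contact force between any of the fingers, the arm and plate above 0.3 N).
It fails at once if the lamp base is moved more than 20 mm (distance of lamp_base from where it was at the start of the episode above 0.02 m).
It fails at once if the star shell is moved more than 20 mm (distance of shell from where it was at the start of the episode above 0.02 m).
It also fails if it takes over 59 s, if anything falls off the work surface, if the arm or the gripper's body presses on something with over 40 N, if the wrist force passes 120 N, or if a joint passes its speed limit or range.

ROBOT

A 7-joint arm with a two-finger parallel gripper is mounted at the origin on the work surface. World frame = base frame: x ahead of the robot, y to its left, z up, the work surface at z = 0. Lengths are in m, angles in rad, forces in N, time in s.
With the tool pointing down it reaches from about 0.35 to 0.9 m from the base axis. Payload 19.9 kg.
Tool frame: the origin (TCP) lies midway between the tips of the shut fingers; the grasp point (between the pads) lies 19 mm behind it (ctrl.grasp_offset is the distance from the TCP to the grasp point, in m); z points along the fingers, y is the direction in which the jaws open and shut (so a half turn about z gives the same grasp; the last joint's range is limited). The gripper opens to 94 mm and grips with 3 to 60 N. Pads are 16 mm wide; open, the fingers measure 119 mm over their backs; the gripper's body (75 mm by 177 mm) begins 78 mm behind the grasp point.
Start: joints at [1.256, 0.417, -0.01, 1.614, 0.005, 1.111, -0.053], TCP at [0.169, -0.602, 0.205] pointing down, gripper open.
Joint ranges: [-2.81, 2.81], [-0.39, 2.02], [-1.27, 1.25], [0.06, 2.57], [-1.19, 4.33], [0.19, 2], [-2.82, 2.82]. Speed limits (rad/s): [1.89, 1.89, 2.39, 2.39, 3.01, 3.01, 3.01].

INTERFACE

Orientations are given as a rotation vector (axis times angle).
In Python, from workcell import ctrl, optics, ticket, models gives the robot as it stands.
- The arm moves only by the shell command python3 -m inch 'ROWS' [FORCE]. ROWS is JSON, a list of rows, each a list of 7 numbers: the turn, a rotation vector about the world's x, y, z in degrees, then the shift along the world's x, y, z in mm, then the opening, from 0 (shut) to 1 (fully open). A call has 1 to 10 rows; each row shifts and turns the commanded pose from where the row before left it; what a row does not reach is not made up. A row lasts 1/12 s, in which the tool goes at most 41.7 mm and 7.16 degrees, less where a joint would pass 70% of its speed; a pose out of reach is approached as far as the arm can. A call with a gripper value outside its range is refused whole. The fingers move at their own pace and stop on an object; FORCE is the grip in N (left out, the last holds). Time passes only in rows, so rows that do not move let the fingers close. It gives the time, the measured TCP pose, the force and the opening at its end, in the units of the state.
- ctrl.get_state(): the state, without advancing time (a new reading comes with each control period).
- optics.capture(name): name is "scene" or "side" or "wrist"; returns (picture, depth): 400x640x3 uint8, red, green, blue; 400x640 float32, m along the optical axis (not along the pixel's ray), 0 where there is no reading.
- optics.camera_info(name): a dict with "mtx" (3x3 intrinsics, pixels), "k1" (the pictures are not rectified: a ray, as slopes to the right and down, at radius r is drawn at 1 + k1 r^2 times it, then the intrinsics apply), "R" (3x3) and "t" (3): a world point X has camera coordinates R X + t. Camera axes: x right, y down, z forward; pixel columns grow to the right and rows downward; lengths in m; the calibration is good to about 2 mm. A picture is of the moment at which its call begins: read the wrist's pose just before it. camera_info takes no time and is no camera call; for the wrist camera it gives the pose at the moment of the call.
- ticket.close_job(): hands the job in, once; it reports no verdict.
Trained networks look in the newest picture that a camera, given by its name, has taken for a name from the list of things; names that differ only in an ending like _2 or _b are one class to them, and where a whole thing is asked for, a point or a joint stands for the part that bears it (a point fixed in the world has none). Each returns a list of dicts, best first, with "score" (0 to 1); they miss things now and then, are a little off and sometimes report something else, mostly with a low value. They report only what shows in the picture. A call takes as long as a camera call. They do not tell look-alikes from the thing itself.
- models.search_frame(label, camera): "position" ([x, y, z] in m, in the coordinates of the camera as it stood for that picture, good to about 4 mm: the middle of the surface that is visible of it).
The state is a dict: "time": time; "joint_positions": joint angles; "joint_velocities": joint speeds; "joint_efforts": joint torques, N m; "tcp_pos": TCP position; "tool_rot": TCP orientation; "ft_force": force on the tool from outside, world axes, zero at the start; "torque": the same for the moment, N m; "width": opening from 0.0 (shut) to 1.0 (fully open).
Only numpy, scipy, OpenCV 4.12 (cv2) and the standard library are available. Lean on these libraries where they do the work, as an engineer would, in place of code of your own. Each camera call takes 0.05 s, during which the arm holds its last target. There are 200 camera calls.

## Working session

There is one attempt and no reset: what is moved stays moved. The work goes in short steps, Python scripts to look and compute and a shell command to move; the robot and the scene stay as the last step left them, time stands still between calls to the robot, and variables do not carry over. Pictures are saved under pics/ and viewed, about 8 in all and at most 12, crops included, and the job is handed in when it is done.

```bash
mkdir -p pics; cat > h.py <<'E'
import numpy as np, cv2
from workcell import ctrl, optics, ticket, models
def und(ci,uv):
    K=np.array(ci["mtx"]);x=(np.array(uv,float)-K[[0,1],[2,2]])/K[[0,1],[0,1]]
    r=x.copy()
    for _ in range(20): r=x/(1+ci["k1"]*(r@r))
    return r
def px2w(ci,uv,d=None,z=None):
    r=und(ci,uv);R=np.array(ci["R"]);t=np.array(ci["t"]);ray=np.array([*r,1.])
    if d is not None: return R.T@(ray*d-t)
    o=-R.T@t;v=R.T@ray;return o+v*(z-o[2])/v[2]
def cloud(ci,d):
    K=np.array(ci["mtx"]);h,w=d.shape;u,v=np.meshgrid(np.arange(w),np.arange(h))
    x=np.stack([(u-K[0,2])/K[0,0],(v-K[1,2])/K[1,1]],-1);r=x.copy()
    for _ in range(20): r=x/(1+ci["k1"]*(r**2).sum(-1,keepdims=True))
    P=np.dstack([r,np.ones_like(d)])*d[...,None]
    return (P-np.array(ci["t"]))@np.array(ci["R"])
E
python3 - <<'E'
from h import *
for n in ("scene","side"):
    im,d=optics.capture(n);cv2.imwrite(f"pics/{n}0.png",im[...,::-1]);np.savez(f"{n}0.npz",im=im,d=d)
    ci=optics.camera_info(n);R=np.array(ci["R"]);print(n,-R.T@np.array(ci["t"]),R[2],ci["k1"])
    for l in ("jig","plate","lifter","lifter_grip","mat","lamp_base","shell","tester"):
        for q in models.search_frame(l,n)[:4]: print(l,round(q["score"],2),np.round(R.T@(np.array(q["position"])-ci["t"]),3))
print(ctrl.get_state())
E
```

```text
scene [ 1.22737912 -0.76073845  1.33779781] [-0.42253425  0.50346609 -0.75364893] -0.06672100478092051
jig 0.6 [ 0.731 -0.012  0.021]
plate 0.86 [ 0.631 -0.004  0.027]
lifter 0.84 [0.521 0.535 0.001]
lifter 0.67 [0.475 0.297 0.007]
lifter 0.65 [ 0.281  0.334 -0.003]
lifter_grip 0.74 [ 0.284  0.332 -0.002]
lifter_grip 0.62 [0.521 0.537 0.007]
lifter_grip 0.6 [0.477 0.302 0.005]
lifter_grip 0.57 [ 0.632 -0.002  0.028]
mat 0.63 [0.526 0.298 0.002]
mat 0.55 [ 0.631 -0.006  0.025]
lamp_base 0.92 [ 0.521 -0.302  0.036]
lamp_base 0.48 [0.727 0.304 0.046]
shell 0.78 [0.727 0.304 0.043]
tester 0.58 [ 0.739 -0.348  0.041]
side [0.30644822 1.11013719 1.18072883] [ 0.13604989 -0.6623545  -0.73673398] -0.13321781576446903
jig 0.96 [0.719 0.019 0.029]
plate 0.78 [0.624 0.004 0.028]
lifter 0.95 [0.54  0.563 0.006]
lifter 0.94 [0.281 0.334 0.002]
lifter 0.91 [0.482 0.31  0.005]
lifter_grip 0.9 [0.284 0.337 0.005]
lifter_grip 0.74 [0.715 0.333 0.049]
lifter_grip 0.72 [0.48  0.316 0.007]
lifter_grip 0.66 [0.539 0.562 0.005]
mat 0.74 [0.523 0.323 0.005]
mat 0.34 [0.481 0.312 0.006]
lamp_base 0.58 [ 0.499 -0.264  0.037]
shell 0.71 [0.715 0.333 0.044]
shell 0.42 [0.626 0.006 0.027]
tester 0.7 [ 0.719 -0.312  0.042]
{'time': 0.9, 'joint_positions': array([ 1.25549798,  0.41739933, -0.01031475,  1.61359563,  0.00469656,
        1.11070378, -0.05298864]), 'joint_velocities': array([ 4.84615236e-04,  1.42846548e-03, -6.01881260e-04,  7.65510796e-05,
       -1.04415418e-03, -1.99206247e-04, -1.89686876e-04]), 'joint_efforts': array([-2.03391191e-04, -8.50979519e+01,  6.37406074e-01, -4.26258516e+01,
       -4.89809294e-02,  1.39395599e-02, -1.24294129e-04]), 'tcp_pos': array([ 0.16899991, -0.60169664,  0.20542728]), 'tool_rot': array([-3.11211922e+00, -4.28770042e-01,  6.53851224e-05]), 'ft_force': array([ 1.24670802,  0.14881545, -0.80318808]), 'torque': array([-0.01521822, -0.00145482,  0.00195333]), 'width': 0.9960036302873793}
```

View pics/scene0.png

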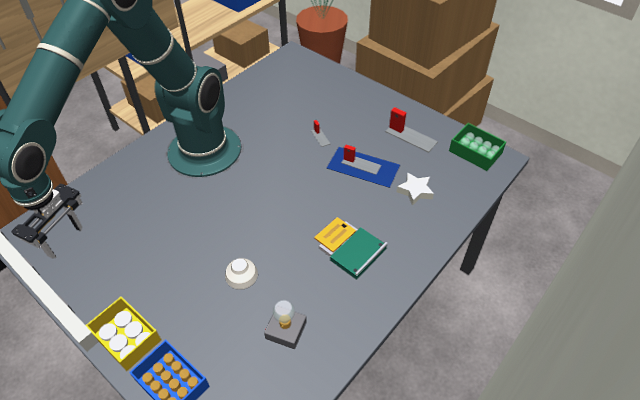

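View pics/side0.png

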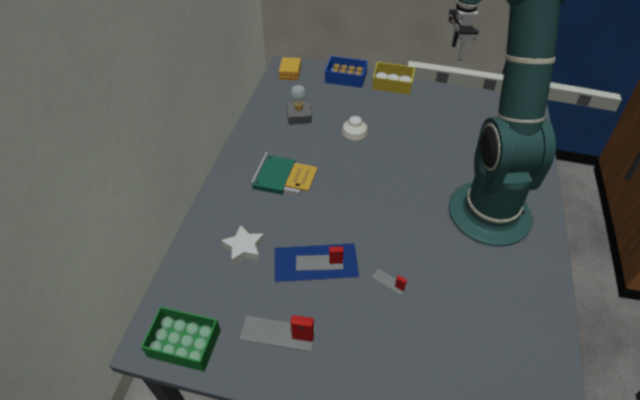

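Three lifter look-alikes in the scene image: a small one at (320,132), one on the blue mat at (362,160), and a large one at (411,130). The one on the mat is middle-sized and sits where the description says. I'll measure by colour plus depth and confirm with an enlarged crop.

```bash
python3 - <<'E'
from h import *
for n,ext in (("scene",(300,100,450,290)),("side",(230,140,420,370))):
    f=np.load(f"{n}0.npz");im,d=f["im"],f["d"];ci=optics.camera_info(n);P=cloud(ci,d)
    hsv=cv2.cvtColor(im,cv2.COLOR_RGB2HSV);H,S,V=hsv[...,0].astype(int),hsv[...,1],hsv[...,2]
    tab=(P[...,0]>.2)&(P[...,0]<.95)&(abs(P[...,1])<.7)&(d>0)
    g=tab&(S<60)&(abs(P[...,2])<.01)
    print(n,"counter z median",np.median(P[g][:,2]))
    def rep(name,m,top=None):
        nl,lab,st,_=cv2.connectedComponentsWithStats(m.astype(np.uint8))
        for i in range(1,nl):
            if st[i,4]<25: continue
            q=P[lab==i];(c,s,a)=cv2.minAreaRect((q[:,:2]*1000).astype(np.float32))
            print(name,st[i],"zmed %.1f max %.1f"%(np.median(q[:,2])*1e3,q[:,2].max()*1e3),"rect c",np.round(c,1),"size",np.round(s,1),"ang %.1f"%a)
    rep("blue",tab&(H>105)&(H<125)&(S>150))
    rep("red",tab&((H<6)|(H>174))&(S>150))
    rep("redtop",tab&((H<6)|(H>174))&(S>150)&(P[...,2]>.06))
    rep("orange",tab&(H>12)&(H<30)&(S>150)&(abs(P[...,1])<.15))
    rep("green",tab&(H>65)&(H<95)&(S>120)&(abs(P[...,1])<.15))
    x0,y0,x1,y1=ext
    c=cv2.resize(im[y0:y1,x0:x1,::-1],None,fx=2.6,fy=2.6,interpolation=cv2.INTER_CUBIC);cv2.imwrite(f"pics/{n}crop.png",c)
a=cv2.imread("pics/scenecrop.png");b=cv2.imread("pics/sidecrop.png")
h=min(a.shape[0],b.shape[0]);h=480
a=a[:h];b=b[-h:] if 0 else cv2.resize(b,None,fx=h/b.shape[0],fy=h/b.shape[0])
cv2.imwrite("pics/crops.png",np.hstack([a,b])[:,:800]);
E
```

```text
scene counter z median -0.0010968531965393907
blue [ 327  147   73   40 1079] zmed 2.6 max 12.2 rect c [506.5 308.7] size [238.  127.6] ang 16.7
blue [ 130  340   79   60 1541] zmed 23.4 max 65.8 rect c [ 585.4 -636.1] size [198.9 127. ] ang 1.3
red [390 107  16  26 295] zmed 59.0 max 99.8 rect c [487.4 545.6] size [37.1 59. ] ang 89.8
red [314 120   5  13  53] zmed 34.1 max 56.6 rect c [259.8 341.2] size [13.5 32.4] ang 55.3
red [344 145  11  17 155] zmed 47.0 max 77.2 rect c [452.6 295.8] size [41.8 21.9] ang 16.0
redtop [391 107  15  15 145] zmed 85.5 max 99.8 rect c [487.2 545.9] size [55.5 34.4] ang 9.1
redtop [344 145  11   7  49] zmed 67.7 max 77.2 rect c [451.6 296.3] size [41.8 18.8] ang 10.9
orange [315 218  40  34 719] zmed 24.8 max 35.0 rect c [622.7  -1.3] size [115.   99.6] ang 86.0
green [ 331  228   55   51 1309] zmed 21.3 max 30.5 rect c [724.5   3.8] size [170.7 111.9] ang 88.4
side counter z median 0.0005752548073534936
blue [325  57  42  30 639] zmed 40.2 max 67.7 rect c [ 599.3 -633.5] size [160.4 132.8] ang 0.0
blue [ 276  244   82   37 1646] zmed 4.1 max 13.2 rect c [504.8 310.3] size [233.6 121.4] ang 17.0
red [330 247  13  16 194] zmed 54.8 max 78.5 rect c [448.  303.5] size [34.1 19.9] ang 14.7
red [396 276  10  14  94] zmed 40.5 max 54.1 rect c [256.7 347.2] size [14.1 26.2] ang 61.3
red [291 316  22  25 458] zmed 80.0 max 99.8 rect c [482.7 553.2] size [54.1 25.2] ang 2.7
redtop [330 247  13   7  83] zmed 70.1 max 78.5 rect c [448.3 302.5] size [34.1 17.9] ang 14.3
redtop [291 316  22  18 303] zmed 91.6 max 99.8 rect c [482.7 553.2] size [54.  25.1] ang 2.8
orange [286 165  30  25 403] zmed 26.7 max 33.7 rect c [628.2   3.5] size [110.6  78.5] ang 87.9
green [254 157  41  37 935] zmed 23.5 max 32.2 rect c [721.8   2.8] size [155.4 100.2] ang 88.2
```

View pics/crops.png

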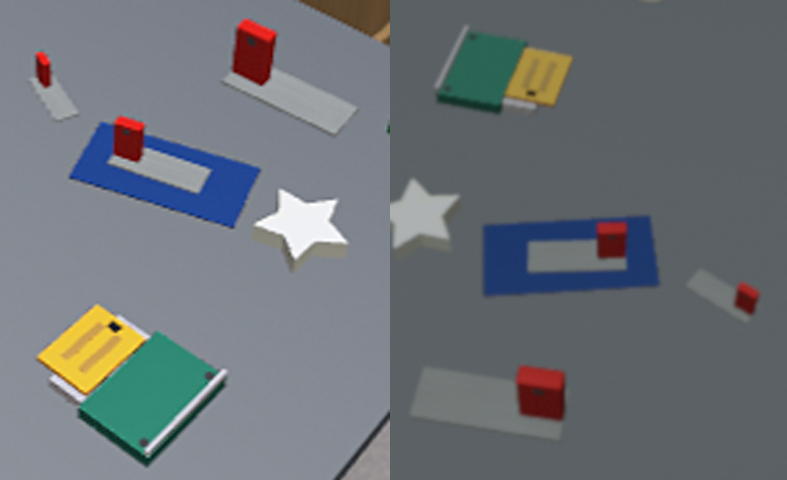

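Confirmed: the lifter on the blue mat is the middle one (small left, large far right), and the plate overhangs the jig's ledge toward the robot. I'll move to a viewing pose between the jig and the mat.

```bash
R='[[0,0,0,14,25,6,1],[0,0,0,14,25,6,1],[0,0,0,14,25,6,1],[0,0,0,14,25,6,1],[0,0,0,14,25,6,1],[0,0,0,14,25,6,1],[0,0,0,14,25,6,1],[0,0,0,14,25,6,1],[0,0,0,14,25,6,1],[0,0,0,14,25,6,1]]'
python3 -m inch '[[0,0,0,14,25,6,1],[0,0,0,14,25,6,1],[0,0,0,14,25,6,1],[0,0,0,14,25,6,1],[0,0,0,14,25,6,1],[0,0,0,14,25,6,1],[0,0,0,14,25,6,1],[0,0,0,14,25,6,1],[0,0,0,14,25,6,1],[0,0,0,14,25,6,1]]' && python3 -m inch '[[0,0,0,14,25,6,1],[0,0,0,14,25,6,1],[0,0,0,14,25,6,1],[0,0,0,14,25,6,1],[0,0,0,14,25,6,1],[0,0,0,14,25,6,1],[0,0,0,14,25,6,1],[0,0,0,14,25,6,1],[0,0,0,14,25,6,1],[0,0,0,14,25,6,1]]' && python3 - <<'E'
from h import *
ci=optics.camera_info("wrist");R=np.array(ci["R"]);print(-R.T@np.array(ci["t"]),R[2],R[0],ci["mtx"])
print(ctrl.get_state()["joint_positions"])
for q in ((0,0),(639,0),(639,399),(0,399)): print(q,px2w(ci,q,z=0))
E
```

```text
time: 1.73
tcp_pos: [0.3095, -0.3504, 0.2659]
tool_rot: [3.112, 0.429, 0.0]
ft_force: [0.4, -0.2, 0.5]
width: 0.998
time: 2.57
tcp_pos: [0.4494, -0.1003, 0.326]
tool_rot: [3.112, 0.429, 0.001]
ft_force: [-0.1, -1.8, -0.8]
width: 1.002
[ 0.52819412 -0.07934513  0.50564767] [-0.26745994 -0.07400421 -0.96072293] [ 0.27049395 -0.96272099 -0.0011459 ] [[302.65405956   0.         314.17679253]
 [  0.         302.65405956 199.73665799]
 [  0.           0.           1.        ]]
[ 0.6199207   0.03240924 -0.47591091  1.82403457  0.01567448  1.28834591
 -1.15721308]
(0, 0) [0.5621685  0.42638687 0.        ]
(639, 0) [ 0.8249191  -0.50770114  0.        ]
(639, 399) [ 0.13331907 -0.95716367  0.        ]
(0, 399) [-0.26040505  0.44211308  0.        ]
```

```bash
python3 -m inch '[[0,0,0,20,22,0,1],[0,0,0,20,22,0,1],[0,0,0,20,22,0,1],[0,0,0,20,22,0,1],[0,0,0,20,22,0,1],[0,0,0,20,22,0,1],[0,0,0,20,22,0,1],[0,0,0,0,0,0,1],[0,0,0,0,0,0,1]]' && cat > m.py <<'E'
from h import *
import sys
def measure(tag):
    ci=optics.camera_info("wrist");im,d=optics.capture("wrist");P=cloud(ci,d)*1000
    cv2.imwrite(f"pics/{tag}.png",im[...,::-1]);np.savez(f"{tag}.npz",im=im,d=d,P=P)
    hsv=cv2.cvtColor(im,cv2.COLOR_RGB2HSV);H,S,V=hsv[...,0].astype(int),hsv[...,1],hsv[...,2]
    tab=(d>0)&(P[...,0]>200)&(P[...,2]<150)&(P[...,2]>-20)
    def rep(n,m):
        nl,lab,st,_=cv2.connectedComponentsWithStats(m.astype(np.uint8))
        for i in range(1,nl):
            if st[i,4]<80: continue
            q=P[lab==i];lo,hi=np.percentile(q[:,2],[2,98])
            c,s,a=cv2.minAreaRect(q[:,:2].astype(np.float32));print(n,st[i],"z %.1f [%.1f %.1f]"%(np.median(q[:,2]),lo,hi),"c",np.round(c,1),"s",np.round(s,1),"a %.1f"%a)
    print("counter z",np.median(P[tab&(S<60)&(abs(P[...,2])<8)][:,2]))
    rep("blue",tab&(H>105)&(H<125)&(S>150)&(P[...,1]>150));rep("redtop",tab&((H<6)|(H>174))&(S>140)&(P[...,2]>62))
    rep("steel",tab&(S<50)&(P[...,2]>4.5)&(P[...,2]<15)&(np.hypot(P[...,0]-500,P[...,1]-310)<110))
    rep("orange",tab&(H>12)&(H<30)&(S>140)&(abs(P[...,1])<150)&(P[...,2]>22))
    rep("green",tab&(H>65)&(H<95)&(S>100)&(abs(P[...,1])<150)&(P[...,2]>19))
if __name__=="__main__": measure(sys.argv[1])
E
python3 m.py w1
```

```text
time: 3.32
tcp_pos: [0.5892, 0.0536, 0.3248]
tool_rot: [-3.111, -0.432, 0.001]
ft_force: [-0.1, -0.1, -0.5]
width: 1.003
counter z 0.3906941901685528
blue [ 107   94   92  142 6833] z 4.8 [2.8 6.6] c [505.8 311.6] s [239.2 122.3] a 17.0
redtop [128 200  17  27 338] z 71.0 [62.6 73.1] c [450.1 299.1] s [39.8 17.9] a 16.4
steel [ 132  135   39   79 1889] z 7.8 [6.0 9.6] c [495.2 312.2] s [133.4  51.6] a 14.3
orange [ 313  122   82   62 3007] z 26.2 [24.4 28.1] c [6.289e+02 3.000e-01] s [109.4  78.7] a 87.7
green [ 317   41  115   97 6792] z 23.3 [21.4 25.2] c [722.2  -1.7] s [149.6 100.3] a 88.6
```

View pics/w1.png

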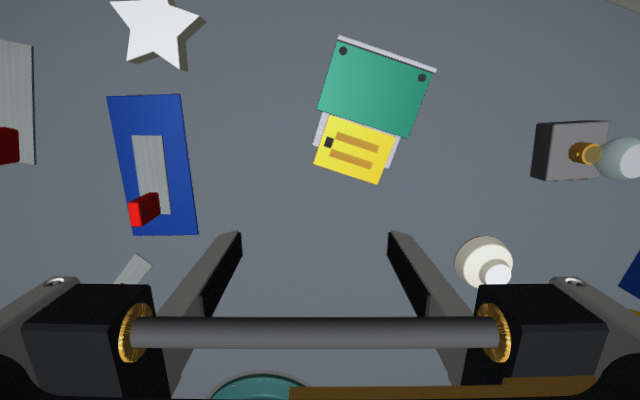

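Wrist view: the jig is at (375,90), the plate at (355,150), and the mat with the lifter at (150,165); all sizes match the description. Results: jig origin about (672,-0.5) with yaw -1.5°, grip at (450,299) with yaw about 15°. Next I move to the grasp.

```bash
python3 -m inch '[[0,0,0,-14,24.5,-16,1],[0,0,0,-14,24.5,-16,1],[0,0,0,-14,24.5,-16,1],[0,0,0,-14,24.5,-16,1],[0,0,0,-14,24.5,-16,1],[0,0,0,-14,24.5,-16,1],[0,0,0,-14,24.5,-16,1],[0,0,0,-14,24.5,-16,1],[0,0,0,-14,24.5,-16,1],[0,0,-0.8,-13,24.5,-16,1]]' && python3 -m inch '[[0,0,0,0,0,-15,1],[0,0,0,0,0,-15,1],[0,0,0,0,0,-15,1],[0,0,0,0,0,0,1],[0,0,0,0,0,0,1]]'; python3 m.py w2
```

```text
time: 4.2
tcp_pos: [0.4495, 0.2969, 0.1652]
tool_rot: [3.115, 0.405, 0.002]
ft_force: [1.3, 0.1, 1.1]
width: 1.002
time: 4.62
tcp_pos: [0.4501, 0.2963, 0.1206]
tool_rot: [3.115, 0.405, -0.001]
ft_force: [0.9, -0.8, 0.9]
width: 0.996
counter z 0.4556240338320271
blue [  241     0   137   253 23002] z 4.4 [2.8 5.9] c [506.2 310.2] s [239.5 120. ] a 17.1
redtop [   0   54   24   79 1477] z 70.1 [62.3 79.2] c [485.2 538.8] s [56.  10.1] a 8.8
redtop [ 298  191   22   49 1026] z 71.1 [65.2 72.6] c [449.9 300.1] s [39.4 17.1] a 14.0
steel [ 283   75   54  141 6395] z 7.4 [5.9 8.8] c [494.7 312. ] s [134.4  49.3] a 14.7
orange [ 607   58   33   77 1260] z 25.8 [22.3 27.3] c [612.   51.8] s [66.9 28.9] a 28.3
green [631   5   9  21 106] z 21.2 [19.1 23.8] c [677.8  73.5] s [15.9  7.6] a 30.0
```

```bash
python3 -m inch '[[0,0,0,0,3,-12,1],[0,0,0,0,0,-14,1],[0,0,0,0,0,-14,1],[0,0,0,0,0,-14,1],[0,0,0,0,0,-14,1],[0,0,0,0,0,-14,1],[0,0,0,0,0,-13,1],[0,0,0,0,0,0,1],[0,0,0,0,0,0,0],[0,0,0,0,0,0,0]]' 60 && python3 -m inch '[[0,0,0,0,0,0,0],[0,0,0,0,0,0,0],[0,0,0,0,0,0,0],[0,0,0,0,0,0,0],[0,0,0,0,0,0,0],[0,0,0,0,0,0,0]]' 60
```

```text
time: 5.5
tcp_pos: [0.4503, 0.3006, 0.0261]
tool_rot: [-3.115, -0.407, -0.001]
ft_force: [0.8, 0.3, -0.6]
width: 0.893
time: 6.0
tcp_pos: [0.4501, 0.3003, 0.0255]
tool_rot: [-3.115, -0.407, -0.0]
ft_force: [1.4, -0.1, -0.5]
width: 0.468
```

```bash
python3 -m inch '[[0,0,0,0,0,0,0],[0,0,0,0,0,0,0],[0,0,0,0,0,0,0],[0,0,0,0,0,0,0],[0,0,0,0,0,0,0],[0,0,0,0,0,0,0],[0,0,0,0,0,0,0]]' 60 && python3 -m inch '[[0,0,0,0,0,6,0],[0,0,0,0,0,10,0],[0,0,0,0,0,15,0],[0,0,0,0,0,15,0],[0,0,0,0,0,15,0],[0,0,0,0,0,15,0],[0,0,0,0,0,15,0],[0,0,0,0,0,9,0],[0,0,0,0,0,0,0],[0,0,0,0,0,0,0]]' && cat > lif.py <<'E'
# blade pose from a wrist picture while held: PCA/plane on steel points near the blade
from h import *
import sys
s=ctrl.get_state();ci=optics.camera_info("wrist");im,d=optics.capture("wrist");P=cloud(ci,d)*1000
cv2.imwrite(f"pics/{sys.argv[1]}.png",im[...,::-1])
from scipy.spatial.transform import Rotation as Ro
T=Ro.from_rotvec(s["tool_rot"]);L=T.inv().apply((P.reshape(-1,3)-s["tcp_pos"]*1000)).reshape(P.shape) # tool frame
S=cv2.cvtColor(im,cv2.COLOR_RGB2HSV)[...,1]
m=(d>0)&(abs(L[...,2]-18)<14)&(abs(L[...,1])<35)&(L[...,0]>25)&(L[...,0]<135)&(S<70)
q=L[m];A=np.c_[q[:,0],q[:,1],np.ones(len(q))];c,*_=np.linalg.lstsq(A,q[:,2],rcond=None)
r=cv2.minAreaRect(q[:,:2].astype(np.float32))
print("n",len(q),"tool-frame top plane z at x=0 %.1f slope x %.2f deg y %.2f deg"%(c[2],*np.degrees(np.arctan(c[:2]))),"tip x %.1f"%np.percentile(q[:,0],99.7),"y mid",np.round(r,1) if 0 else r)
w=P[m];f=w[q[:,0]>100];print("world near tip mean",f.mean(0),"z range",np.percentile(w[:,2],[1,99]))
print("tool x axis",T.apply([1,0,0]),"tcp",s["tcp_pos"])
E
python3 lif.py w3
```

```text
time: 6.58
tcp_pos: [0.45, 0.3003, 0.0254]
tool_rot: [-3.115, -0.407, 0.0]
ft_force: [-0.3, 0.8, -0.9]
width: 0.187
time: 7.42
tcp_pos: [0.4501, 0.3002, 0.1257]
tool_rot: [-3.115, -0.407, -0.001]
ft_force: [-1.1, 0.5, -2.2]
width: 0.188
n 11056 tool-frame top plane z at x=0 18.1 slope x -0.07 deg y 0.06 deg tip x 113.9 y mid ((69.579833984375, 0.9289474487304688), (49.96636199951172, 89.24615478515625), 89.76109313964844)
world near tip mean [553.7837941  327.05790448 107.74746241] z range [106.11536188 109.24957903]
tool x axis [9.66483069e-01 2.56729387e-01 7.06996989e-04] tcp [0.4501271  0.30018183 0.1256647 ]
```

View pics/w3.png

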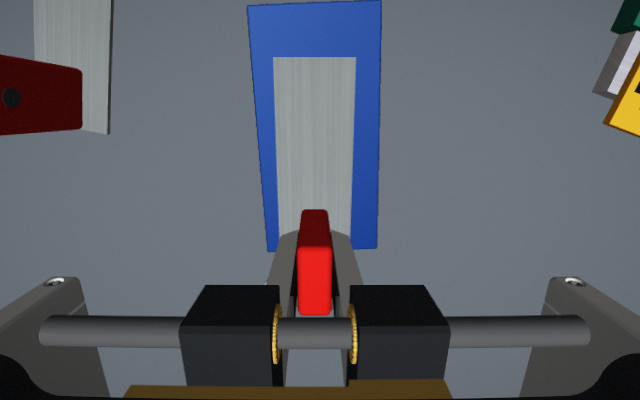

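The lifter is held level and square: blade underside 21 mm below the TCP, tip 114–115 mm ahead. Next I carry it to the pre-insert pose.

```bash
python3 -m inch '[[0,0,-1.2,-1,-21,0,0],[0,0,-1.2,-1,-21,0,0],[0,0,-1.2,-1,-21,0,0],[0,0,-1.2,-1,-21,0,0],[0,0,-1.2,-1,-21,0,0],[0,0,-1.2,-1,-21,0,0],[0,0,-1.2,-1,-21,0,0],[0,0,-1.2,-1,-21,0,0],[0,0,-1.2,-1,-21,0,0],[0,0,-1.2,-1,-21,0,0]]' && python3 -m inch '[[0,0,-1.2,-1,-21,0,0],[0,0,-1.2,-1,-21,0,0],[0,0,-1.2,-1,-21,-5,0],[0,0,-1.1,-1,-21,-15,0],[0,0,0,-1,0,-18,0],[0,0,0,0,0,-16,0],[0,0,0,0,0,-15,0],[0,0,0,0,0,-12,0],[0,0,0,0,0,0,0],[0,0,0,0,0,0,0]]'; python3 lif.py w4; python3 m.py w5
```

```text
time: 8.3
tcp_pos: [0.4393, 0.0892, 0.1247]
tool_rot: [-3.141, -0.078, 0.002]
ft_force: [0.1, 0.3, -1.3]
width: 0.184
time: 9.13
tcp_pos: [0.4342, 0.0065, 0.0438]
tool_rot: [-3.141, 0.049, 0.004]
ft_force: [-0.6, -0.2, -1.0]
width: 0.188
n 11145 tool-frame top plane z at x=0 18.0 slope x -0.03 deg y 0.12 deg tip x 114.1 y mid ((69.62490844726562, 0.8047676086425781), (50.424598693847656, 89.36622619628906), 89.84813690185547)
world near tip mean [541.39828322   2.86036643  25.61899092] z range [24.12374834 27.21866994]
tool x axis [ 0.9995081  -0.03127998 -0.00226299] tcp [0.43422143 0.00650971 0.04382859]
counter z 0.40822555948589345
blue [   0  161   58  117 3461] z 4.7 [2.7 6.1] c [434.5 235.6] s [ 47.6 102.6] a 72.6
redtop [ 296  225   37   91 3069] z 90.0 [65.5 91.6] c [434.7   6.2] s [19.1 40.5] a 89.0
```

View pics/w4.png

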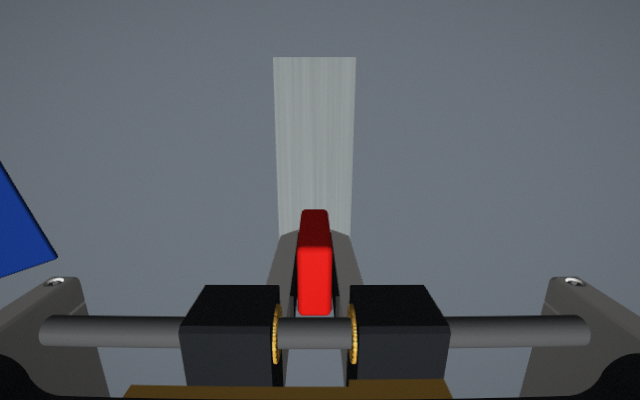

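```bash
python3 -m inch '[[0,0,0,0,0,-8,0],[0,0,0,0,0,-6,0],[0,0,0,11,-0.3,0,0],[0,0,0,12,-0.4,0,0],[0,0,0,12,-0.4,0,0],[0,0,0,12,-0.4,0,0],[0,0,0,10,-0.3,0,0],[0,0,0,6,-0.2,0,0],[0,0,0,0,0,0,0],[0,0,0,0,0,0,0]]'; python3 - <<'E'
from h import *
im,d=optics.capture("side");im2,d2=optics.capture("scene")
a=cv2.resize(im[120:230,220:380,::-1],None,fx=2.5,fy=2.5,interpolation=cv2.INTER_CUBIC)
b=cv2.resize(im2[180:290,270:430,::-1],None,fx=2.5,fy=2.5,interpolation=cv2.INTER_CUBIC)
cv2.imwrite("pics/ins.png",np.hstack([a,b]))
E
```

```text
time: 10.07
tcp_pos: [0.4976, 0.0044, 0.0301]
tool_rot: [-3.141, 0.05, 0.001]
ft_force: [-0.1, 0.1, -2.3]
width: 0.189
```

View pics/ins.png

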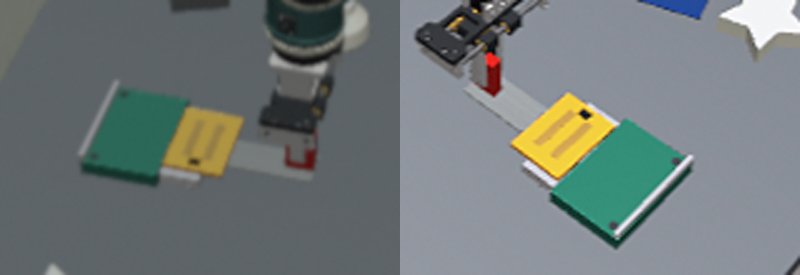

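The blade is under the overhang (side crop (240,150), scene crop (535,115)) and the plate hasn't moved. Next I lift along an arc to about 40°.

```bash
python3 -m inch '[[0,0,0,0,0,4,0],[0,0,0,0,0,3,0],[0,0,0,0.2,0,5,0],[0,0,0,0.7,0,4.9,0],[0,0,0,1,0,4.9,0],[0,0,0,1.5,0,4.7,0],[0,0,0,1.9,0,4.6,0],[0,0,0,2.3,0,4.4,0],[0,0,0,2.7,0,4.2,0],[0,0,0,3,0,3.9,0]]'
cat > pl.py <<'E'
from h import *
# plate by colour & depth from both fixed cameras: plane fit, in jig frame (mm)
J=np.array([672.2,-.4,0]);a=np.radians(-1.5);Rz=np.array([[np.cos(a),np.sin(a),0],[-np.sin(a),np.cos(a),0],[0,0,1]])
def run():
  for n in ("side","scene"):
    im,d=optics.capture(n);ci=optics.camera_info(n);Q=(cloud(ci,d)*1000-J)@Rz.T
    hsv=cv2.cvtColor(im,cv2.COLOR_RGB2HSV);H,S=hsv[...,0].astype(int),hsv[...,1]
    m=(d>0)&(H>12)&(H<32)&(S>130)&(Q[...,0]>-110)&(Q[...,0]<110)&(abs(Q[...,1])<80)
    q=Q[m];c=q.mean(0);_,s,V=np.linalg.svd(q-c,full_matrices=False)
    v=V[2]*np.sign(V[2][2]);e=q@np.array([1,0,0])
    lo,hi=np.percentile(q,[1.5,98.5],axis=0)
    print(n,len(q),"centroid",np.round(c,1),"normal",np.round(v,2),"tilt %.1f"%np.degrees(np.arctan2(np.hypot(v[0],v[1]),v[2])),"rms %.1f"%(s[2]/len(q)**.5),"x %.0f..%.0f y %.0f..%.0f z %.0f..%.0f"%(lo[0],hi[0],lo[1],hi[1],lo[2],hi[2]))
if __name__=="__main__": run()
E
python3 pl.py
```

```text
time: 11.0
tcp_pos: [0.5116, 0.0043, 0.0745]
tool_rot: [-3.141, 0.05, -0.0]
ft_force: [-0.7, 0.3, -1.4]
width: 0.19
side 333 centroid [-33.9   4.9  56.2] normal [ 0.65 -0.    0.76] tilt 40.8 rms 1.8 x -62..-2 y -50..55 z 27..80
scene 784 centroid [-28.7  -4.5  51.8] normal [0.67 0.01 0.74] tilt 42.1 rms 5.7 x -59..1 y -56..51 z 23..80
```

```bash
python3 -m inch '[[0,0,0,3.3,0,3.4,0],[0,0,0,3.5,0,3.0,0],[0,0,0,3.7,0,2.7,0],[0,0,0,0,0,0,0]]';python3 pl.py
```

```text
time: 11.43
tcp_pos: [0.5228, 0.0043, 0.0837]
tool_rot: [-3.141, 0.05, -0.002]
ft_force: [-0.1, 0.4, -1.6]
width: 0.187
side 196 centroid [-28.2   7.3  69.1] normal [0.82 0.   0.58] tilt 54.6 rms 1.6 x -47..-3 y -48..56 z 32..94
scene 731 centroid [-22.   -4.8  58.5] normal [0.83 0.   0.56] tilt 55.9 rms 7.6 x -48..1 y -56..50 z 23..91
```

Tracking well at 55°, with the far edge still at the step. Continuing.

```bash
python3 -m inch '[[0,0,0,3.9,0,2.5,0],[0,0,0,4.2,0,2.1,0],[0,0,0,4.4,0,1.9,0],[0,0,0,0,0,0,0]]';python3 pl.py
```

```text
time: 11.87
tcp_pos: [0.5355, 0.0043, 0.0901]
tool_rot: [-3.141, 0.05, -0.002]
ft_force: [0.0, 0.7, -1.6]
width: 0.186
side 56 centroid [-23.8  16.2  90.5] normal [ 0.95 -0.    0.31] tilt 71.7 rms 1.5 x -30..-5 y -47..57 z 35..104
scene 626 centroid [-13.2  -5.5  66. ] normal [0.91 0.01 0.41] tilt 66.0 rms 6.7 x -41..3 y -56..50 z 23..102
```

```bash
python3 -m inch '[[0,0,0,4.5,0,1.3,0],[0,0,0,4.5,0,0.8,0],[0,0,0,4.5,0,0.4,0],[0,0,0,0,0,0,0]]';python3 pl.py
```

```text
time: 12.3
tcp_pos: [0.5488, 0.0043, 0.0922]
tool_rot: [-3.141, 0.05, -0.001]
ft_force: [0.4, 0.2, -1.1]
width: 0.189
side 136 centroid [-4.9 19.  85.6] normal [-1.    0.01  0.01] tilt 89.6 rms 2.1 x -8..-0 y -48..57 z 37..108
scene 438 centroid [-1.8 -7.6 74.6] normal [ 0.93 -0.01  0.36] tilt 69.1 rms 12.6 x -95..5 y -57..47 z 23..207
```

```bash
python3 -m inch '[[0,0,0,4,0,0,0],[0,0,0,4,0,-0.3,0],[0,0,0,4,0,-0.6,0],[0,0,0,4,0,-1,0],[0,0,0,3,0,-1,0],[0,0,0,0,0,0,0],[0,0,0,0,0,0,0]]';python3 pl.py
```

```text
time: 12.98
tcp_pos: [0.5668, 0.0044, 0.089]
tool_rot: [-3.141, 0.05, 0.001]
ft_force: [1.0, 0.5, -2.3]
width: 0.187
side 321 centroid [45.7 12.3 42.9] normal [0.93 0.27 0.25] tilt 75.4 rms 22.1 x -38..83 y -53..56 z 25..431
scene 593 centroid [42.9 -5.3 34.2] normal [0.63 0.   0.78] tilt 39.0 rms 18.4 x -76..84 y -56..52 z 22..203
```

It has toppled. I retract, rise, and check in a picture.

```bash
python3 -m inch '[[0,0,0,-10,0,3,0],[0,0,0,-20,0,8,0],[0,0,0,-20,3,8,0],[0,0,0,-20,5,5,0],[0,0,0,-20,10,5,0],[0,0,0,-20,15,0,0],[0,0,1.2,-5,20,0,0],[0,0,1.2,0,21,0,0]]';python3 - <<'E'
from h import *
from pl import J,Rz
for n,e in (("side",(220,120,380,230)),("scene",(270,180,430,290))):
    im,d=optics.capture(n);ci=optics.camera_info(n);Q=(cloud(ci,d)*1000-J)@Rz.T
    hsv=cv2.cvtColor(im,cv2.COLOR_RGB2HSV);H,S=hsv[...,0].astype(int),hsv[...,1]
    # raised surface of plate on the pad: inside pad extents, well above pad
    m=(d>0)&(Q[...,0]>-60)&(Q[...,0]<98)&(abs(Q[...,1])<74)&(Q[...,2]>25)&(Q[...,2]<45)&~((H>60)&(H<100)&(S>90))
    q=Q[m];c,s,a=cv2.minAreaRect(q[:,:2].astype(np.float32));A=np.c_[q[:,:2],np.ones(len(q))];k=np.linalg.lstsq(A,q[:,2],rcond=None)[0]
    print(n,len(q),c,s,a,"z",np.median(q[:,2]),"slopes deg",np.degrees(k[:2]))
    x0,y0,x1,y1=e;cv2.imwrite(f"pics/t_{n}.png",cv2.resize(im[y0:y1,x0:x1,::-1],None,fx=2.5,fy=2.5,interpolation=cv2.INTER_CUBIC))
cv2.imwrite("pics/tip.png",np.hstack([cv2.imread(f"pics/t_{n}.png") for n in ("side","scene")]))
E
```

```text
time: 13.75
tcp_pos: [0.4498, 0.0782, 0.1187]
tool_rot: [3.14, 0.016, 0.001]
ft_force: [1.3, -0.4, -2.1]
width: 0.188
side 639 (25.212738037109375, -3.742156982421875) (145.3404541015625, 136.39402770996094) 0.07662788778543472 z 31.55229344796831 slopes deg [0.33999237 0.03981141]
scene 744 (50.272987365722656, 0.8756027221679688) (126.6798095703125, 106.3685531616211) 81.30810546875 z 29.971766273087567 slopes deg [ 0.07887868 -0.25531127]
```

View pics/tip.png

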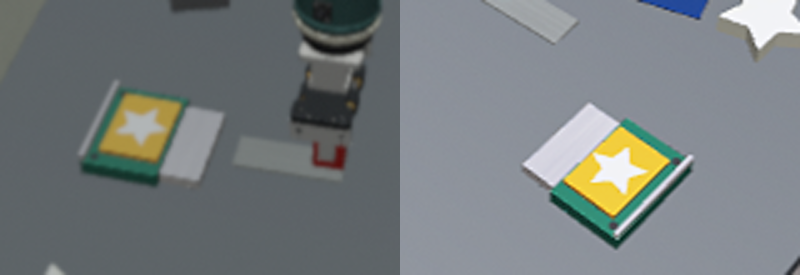

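The plate lies star up and flat on the pad, with its star at side crop (140,125) and scene crop (620,170). Taking the lifter back to the mat.

```bash
python3 -m inch '[[0,0,1.5,0,22.2,0,0],[0,0,1.5,0,22.2,0,0],[0,0,1.5,0,22.2,0,0],[0,0,1.5,0,22.2,0,0],[0,0,1.5,0,22.2,0,0],[0,0,1.5,0,22.2,0,0],[0,0,1.5,0,22.2,0,0],[0,0,1.5,0,22.2,0,0],[0,0,1.5,0,22.2,0,0],[0,0,1.5,0,22.2,0,0]]' && python3 -m inch '[[0,0,0,0,0,-14,0],[0,0,0,0,0,-14,0],[0,0,0,0,0,-14,0],[0,0,0,0,0,-14,0],[0,0,0,0,0,-12,0],[0,0,0,0,0,-8,0],[0,0,0,0,0,-5,0],[0,0,0,0,0,0,0],[0,0,0,0,0,0,0]]'; python3 lif.py w6
```

```text
time: 14.68
tcp_pos: [0.4516, 0.3005, 0.1183]
tool_rot: [3.112, 0.427, -0.0]
ft_force: [0.3, -0.5, -1.9]
width: 0.19
time: 15.43
tcp_pos: [0.4519, 0.3004, 0.0375]
tool_rot: [-3.112, -0.426, -0.0]
ft_force: [1.4, 1.0, -2.1]
width: 0.183
n 11055 tool-frame top plane z at x=0 18.1 slope x -0.08 deg y 0.03 deg tip x 113.8 y mid ((69.49879455566406, 0.8833236694335938), (49.98003005981445, 89.03681182861328), 89.90336608886719)
world near tip mean [555.17136456 328.50795438  19.55499251] z range [17.92051538 21.06567819]
tool x axis [9.63215554e-01 2.68729946e-01 1.08456492e-04] tcp [0.45188713 0.30036724 0.03750268]
```

```bash
python3 -m inch '[[0,0,0,0,0,-5,0],[0,0,0,0,0,-4,0],[0,0,0,0,0,-2,0],[0,0,0,0,0,-1.4,0],[0,0,0,0,0,0,0],[0,0,0,0,0,0,0],[0,0,0,0,0,0,0]]'; python3 lif.py w7
```

```text
time: 16.07
tcp_pos: [0.4517, 0.3002, 0.0254]
tool_rot: [3.112, 0.426, 0.0]
ft_force: [-5.9, -5.2, 16.7]
width: 0.191
n 11055 tool-frame top plane z at x=0 18.1 slope x -0.07 deg y 0.15 deg tip x 113.8 y mid ((69.55181121826172, 0.9002532958984375), (50.06637954711914, 89.05895233154297), 89.89042663574219)
world near tip mean [555.02476303 328.2596853    7.42752095] z range [5.85857363 8.90687719]
tool x axis [ 9.63223056e-01  2.68703078e-01 -2.22367884e-05] tcp [0.45172918 0.30015549 0.02539231]
```

The blade is on the mat, with a 17 N contact force and its top at 7.4 mm. Releasing straight and backing off upward.

```bash
python3 -m inch '[[0,0,0,0,0,0,1],[0,0,0,0,0,0,1],[0,0,0,0,0,0,1],[0,0,0,0,0,0,1],[0,0,0,0,0,0,1],[0,0,0,0,0,0,1],[0,0,0,0,0,0,1],[0,0,0,0,0,0,1],[0,0,0,0,0,0,1],[0,0,0,0,0,0,1]]' && python3 -m inch '[[0,0,0,0,0,8,1],[0,0,0,0,0,14,1],[0,0,0,0,0,20,1],[0,0,0,0,0,25,1],[0,0,0,0,0,25,1],[0,0,0,0,0,25,1],[0,0,0,0,0,25,1],[0,0,0,5,-20,25,1],[0,0,0,10,-25,25,1],[0,0,0,10,-30,15,1]]' && python3 -m inch '[[0,0,0,13,-25,10,1],[0,0,0,13,-25,10,1],[0,0,0,13,-25,10,1],[0,0,0,13,-25,10,1],[0,0,0,13,-25,0,1],[0,0,0,13,-25,0,1],[0,0,0,13,-15,0,1],[0,0,0,0,0,0,1],[0,0,0,0,0,0,1],[0,0,0,0,0,0,1]]'; python3 m.py w8
python3 -c "
from h import *
P=np.load('w8.npz')['P'];im=np.load('w8.npz')['im'];m=(abs(P[...,0]-712)<75)&(abs(P[...,1])<90)&(P[...,2]>27)&(P[...,2]<50)
hsv=cv2.cvtColor(im,cv2.COLOR_RGB2HSV);m&=(hsv[...,0]>12)&(hsv[...,0]<32)&(hsv[...,1]>130)
from pl import J,Rz
q=(P[m]-J)@Rz.T;print('plate jig frame',cv2.minAreaRect(q[:,:2].astype(np.float32)),np.percentile(q[:,2],[2,50,98]))"
```

```text
time: 16.95
tcp_pos: [0.4518, 0.3003, 0.0248]
tool_rot: [-3.113, -0.426, 0.0]
ft_force: [0.5, -0.2, -0.2]
width: 0.866
time: 17.78
tcp_pos: [0.4768, 0.2262, 0.2357]
tool_rot: [-3.111, -0.431, -0.005]
ft_force: [1.0, 0.6, -0.2]
width: 0.997
time: 18.62
tcp_pos: [0.5673, 0.0613, 0.2727]
tool_rot: [-3.112, -0.428, -0.001]
ft_force: [0.5, 0.1, 0.9]
width: 1.0
counter z 0.38768044645652294
blue [  89   78  105  160 8623] z 4.8 [3.0 6.5] c [506. 311.] s [239.3 122. ] a 17.0
redtop [113 197  20  30 454] z 71.2 [63.0 73.1] c [452.2 298.3] s [39.  18.7] a 16.1
steel [ 117  124   47   89 2440] z 7.8 [6.0 9.5] c [497.  311.7] s [134.6  51.4] a 16.2
orange [ 351   32   92   89 3402] z 31.3 [29.5 33.0] c [717.3  -3. ] s [111.6  82. ] a 88.1
green [ 327   15  131  113 3268] z 23.3 [21.5 25.2] c [721.6  -1.6] s [150.2 100.9] a 88.7
plate jig frame ((43.98885726928711, -1.0820541381835938), (110.47017669677734, 80.2934799194336), 89.99152374267578) [29.53043846 31.28650232 33.05361687]
```

View pics/w8.png

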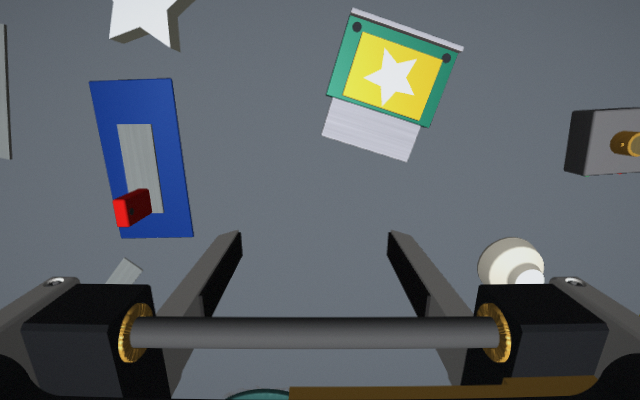

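The plate is star up at (393,78), centred at jig (44,-1) mm. The lifter lies flat and free on the mat at (140,165), and the lamp base and shell haven't been disturbed. Handing in.

```bash
python3 -c "
from workcell import ticket;print(ticket.close_job())"
```

```text
the job is handed in; nothing more can be done
None
```

The job is done and handed in at about 19 s. I picked the middle-sized lifter off the blue mat and slid its blade about 23 mm under the plate's overhang. I lifted along an arc around the step until the plate tipped over onto the pad, then set the lifter back on the mat and let go.

**Last checks, from the wrist camera:**
- **Plate:** star up and level. Its centre is about 44 mm past the step and 1 mm off the mid-line, and its top is at 31 mm, as it should be.
- **Lifter:** flat on the mat, with the blade top at about 7.8 mm and within 1° of the mat's direction. It was pressed down with 17 N while still held, then released.
- **Robot:** clear of everything. The lamp base and shell look undisturbed in the picture, but I didn't measure them again.

**Checks that disagreed:** just as the plate toppled and right after, the fixed cameras' colour and depth fits were unreliable because the arm and jig got into the mask. I relied on the pictures and the later wrist measurement instead.

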